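Shake up the varnish flask on the touch mixer

TASK

The retouching varnish has settled and needs a shake on the touch mixer: take the orange small-tube insert out of the mixer's ring cradle and put it away, hung by its bore on the free post of the wooden stand. Then lift the round amber flask out of the cork ring, seat it upright in the cradle, press it gently down against the springs until the cradle is fully down, and hold it there: finish still gripping the flask by its cap or neck and keeping the cradle pressed down. Leave the bottle, the jar, the chisel and the grey insert alone.

Things in the scene. Friction and masses are not known exactly. Their poses are not given: they have to be found in the camera images.
- mixer: Touch mixer, fixed to the bench: white housing 130 (x) x 120 (y) x 78 mm high, dial and switch on its front (-x) face. On its top, in the middle, sits the sprung ring cradle. Origin: centre of the underside, on the axis of the cradle; z up.
- cradle (a joint): How far the ring cradle is pressed down, in m: 0 = up (rest), 0.010 = fully down on its stop. The cradle moves straight down only; its spring resists with about 3.3 N at first and 9.3 N when fully down, and lifts it again when let go. The weight of the flask or the insert alone does not move it.
- cradle_rim (a point): Centre of the upper rim of the ring cradle; it moves with it (120 mm above the bench at rest). Black rubber ring, 74 mm outside, 52 mm inside, 18 mm deep, on a round aluminium plate. The seated flask rests its ball on the inner edge of the rim: its underside then is 13 mm below this point.
- insert: Orange plastic insert, 65 g, bored through along its axis (bore 22 mm). From below: spigot 48 mm diameter, 10 mm high; flange 62 mm diameter, 5 mm thick; sleeve 34 mm diameter, 32 mm high, to be gripped; 47 mm high in all. Origin: centre of its underside, z up along the bore. At the start it sits in the cradle, its flange on the rim and its spigot inside the ring.
- stand: Dark wooden stand, fixed: block 186 (x) x 74 (y) x 18 mm high, with two upright brass posts 92 mm apart along its x axis, 12 mm diameter with round tops 60 mm above the bench. The post at its +x end is free, the one at its -x end carries the grey insert. Origin: centre of the underside, z up. A hung insert lies with its spigot on the block, its underside 18 mm above the bench.
- free_post (a point): Top of the free post, 60 mm above the bench, 42 mm above the block.
- flask: Round amber glass flask with a blue screw cap, about 160 g: ball 64 mm diameter, its centre 32 mm above the underside; neck 26 mm diameter; cap 32 mm diameter, from 92 to 114 mm above the underside. Origin: lowest point of the ball, z along the neck to the cap. It stands upright in the cork ring, loose.
- flask_cap (a point): Centre of the flask's cap, on its axis, 103 mm above the flask's underside and 11 mm below the top of the cap.
- cork_ring: Cork ring in which the flask stands, fixed: 90 mm outside, 48 mm inside, 25 mm high. Origin: centre of its underside.
- spare: Grey insert of the same shape as the orange one, hung on the other post; to be left alone. Origin: centre of its underside.
- tint_bottle: Small amber bottle with a black cap, 38 mm diameter, 80 mm high; to be left alone. Origin: centre of its underside.
- rosin_jar: Green glass jar with a white lid, 52 mm diameter, 50 mm high; to be left alone. Origin: centre of its underside.
- chisel: Chisel with a wooden handle lying on the bench, 200 mm long, 24 mm thick; to be left alone. Origin: on the bench under the joint of handle and blade; x along it towards the blade.
Not all that is in view belongs to the job. There is more than one size of the insert; the job needs the middle-sized. Leave any turquoise look-alike of the flask alone.

How it is judged:
By the outcome, as a careful person would: the job done as asked, in the order asked, and still so for the second after the job is handed in, while the arm keeps its last pose, push and grip.
It also fails if it takes over 54 s, if anything falls off the work surface, if the arm or the gripper's body presses on something with over 40 N, if the wrist force passes 120 N, or if a joint passes its speed limit or range.

ROBOT

A 6-joint arm with a two-finger parallel gripper is mounted at the origin on the work surface. World frame = base frame: x ahead of the robot, y to its left, z up, the work surface at z = 0. Lengths are in m, angles in rad, forces in N, time in s.
With the tool pointing down it reaches from about 0.25 to 0.725 m from the base axis. Payload 4 kg.
Tool frame: the origin (TCP) lies on the centre line of the jaws, within the pads' length; the fingertips stand 11 mm ahead of it and the grasp point (between the pads) lies 8 mm behind it; z points along the fingers, x is the direction in which the jaws open and shut, and the axes are right-handed (so a half turn about z gives the same grasp; the last joint's range is limited). The gripper opens to 85 mm and grips with 20 to 120 N. Pads are 22 mm wide; open, the fingers measure 114 mm over their backs; the gripper's body (76 mm by 85 mm) begins 54 mm behind the grasp point. The pads swing forward as they close: fully open they stand 13 mm farther back than shut.
Start: joints at [-1.152, 0.241, 0.005, 1.335, 0, 1.571], TCP at [0.203, -0.457, 0.242] pointing down, gripper open.
Joint ranges: [-2.72, 2.72], [-1.05, 1.87], [-1.09, 1.28], [-1.99, 2.15], [-1.42, 1.44], [-3.14, 3.14]. Speed limits (rad/s): [2.79, 2.79, 3.14, 3.14, 3.14, 3.14].

INTERFACE

Orientations are given as a unit quaternion [x, y, z, w].
In Python, from workcell import bot, viewer, order gives the robot as it stands. The module is installed in compiled form; this text tells all that it offers.
- The arm moves only by the tool send_rows, never from a script. Its argument "increments" is a list that holds one entry, the list of rows, each a list of 4 numbers: the shift along the tool's x, y, z in m, then the turn about the tool's z in degrees. A call has exactly 8 rows; each row shifts and turns the pose as measured when the row begins, along the tool's axes as they then stand; what a row does not reach is not made up. A row lasts 1/10 s, in which the tool goes at most 50 mm and 8.59 degrees, less where a joint would pass 70% of its speed; a pose out of reach is approached as far as the arm can. A call is refused whole if a number of a shift passes 0.05 or a number of a turn 8.59, either way. A call with a gripper value outside its range is refused whole. "hand" is the closure, from -1 (fully open) to 1 (shut), so that 0 is half open, set as the call begins (left out, the last holds). The fingers move at their own pace and stop on an object; the grip force is fixed at half the most. Time passes only in rows, so rows that do not move let the fingers close, or fill a call up. It gives the time, the measured TCP pose, the force and the opening at its end, in the units of the state.
- bot.get_obs(): the state, without advancing time (a new reading comes with each control period).
- viewer.camera(name): name is "side" or "top" or "wrist"; returns a dict with "image" (384x512x3 uint8, red, green, blue), "range_z" (384x512 float32, m along the optical axis (not along the pixel's ray), 0 where there is no reading), "camera_matrix" (3x3 intrinsics, pixels), "dist" ([k1, k2, p1, p2, k3] as OpenCV has them; the pictures are not rectified), "eye" and "rotation" of the camera in the world. Camera axes: x right, y down, z forward; pixel columns grow to the right and rows downward; lengths in m; the calibration is good to about 2 mm. A picture is of the moment at which its call begins.
- order.job_done(): hands the job in, once; it reports no verdict.
The state is a dict: "clock": time; "joint_pos": joint angles; "joint_vel": joint speeds; "tau": joint torques, N m; "eef_pos": TCP position; "tool_rot": TCP orientation; "ft_force": force on the tool from outside, world axes, zero at the start; "ft_torque": the same for the moment, N m; "grip_width": finger opening in m.
Only numpy, scipy, OpenCV 4.12 (cv2) and the standard library are available. Lean on these libraries where they do the work, as an engineer would, in place of code of your own. Each camera call takes 0.05 s, during which the arm holds its last target.

## Working session

There is one attempt and no reset: what is moved stays moved. The work goes in short steps, Python scripts to look and compute and a tool call to move; the robot and the scene stay as the last step left them, time stands still between calls to the robot, and variables do not carry over. Pictures are saved under pics/ and viewed, and the job is handed in when it is done.

Besides the shell and the picture viewer there is one more tool, called after "Call:" as name([rows], argument=value, ...), one row to a line, values as JSON. send_rows: Moves the arm, as the interface text tells. Its arguments: {"type":"object","properties":{"increments":{"type":"array","items":{"type":"array","items":{"type":"array","items":{"type":"number"}}}},"hand":{"type":"number"}},"required":["increments"]}

```bash
mkdir -p pics
cat > h.py <<'E'
import numpy as np, cv2, pickle
from workcell import bot, viewer, order
def shot(n):
    c=viewer.camera(n); return c
def save(c,f): cv2.imwrite('pics/'+f, c['image'][:,:,::-1])
def ray(c,u,v):
    p=cv2.undistortPoints(np.array([[[u,v]]],float),c['camera_matrix'],np.array(c['dist']))[0,0]
    return np.array([p[0],p[1],1.])
def plane(c,u,v,z):
    d=np.array(c['rotation'])@ray(c,u,v); e=np.array(c['eye']); t=(z-e[2])/d[2]; return e+t*d
def depth(c,u,v):
    z=c['range_z'][int(round(v)),int(round(u))]; return np.array(c['eye'])+np.array(c['rotation'])@(ray(c,u,v)*z)
def cloud(c):
    H,W=c['range_z'].shape
    uu,vv=np.meshgrid(np.arange(W),np.arange(H))
    p=cv2.undistortPoints(np.stack([uu,vv],-1).reshape(-1,1,2).astype(float),c['camera_matrix'],np.array(c['dist'])).reshape(H,W,2)
    P=np.concatenate([p,np.ones((H,W,1))],-1)*c['range_z'][...,None]
    return P@np.array(c['rotation']).T+np.array(c['eye'])
def proj(c,X):
    R=np.array(c['rotation']).T; t=-R@np.array(c['eye'])
    return cv2.projectPoints(np.array(X,float).reshape(-1,3),cv2.Rodrigues(R)[0],t,c['camera_matrix'],np.array(c['dist']))[0].reshape(-1,2)
E
python3 - <<'E'
from h import *
for n in ['side','top','wrist']:
    c=shot(n); save(c,n+'0.png'); pickle.dump(c,open(n+'0.pkl','wb')); print(n,np.round(c['eye'],3),np.round(c['rotation'],2).tolist(),c['camera_matrix'][0,0])
o=bot.get_obs(); print(o)
E
```

```text
side [0.503 0.876 0.829] [-0.02, 0.92, -0.4, 0.01] 450.8027218570145
top [0.426 0.095 1.062] [-0.7, 0.71, -0.05, 0.04] 444.15405456430153
wrist [ 0.269 -0.427  0.372] [0.83, -0.54, -0.08, 0.12] 286.16697379266213
{'clock': 0.15, 'joint_pos': array([-1.15202699e+00,  2.41239641e-01,  4.03849012e-03,  1.33519686e+00,
        2.13912924e-05,  1.57081838e+00]), 'joint_vel': array([ 0.00107283, -0.00146428,  0.00292377,  0.00020957, -0.0006381 ,
        0.00121489]), 'tau': array([ 8.07764827e-04, -3.72635972e+01,  2.52637732e+01,  1.23517585e-02,
        5.25128314e-07,  6.10293725e-06]), 'eef_pos': array([ 0.20313769, -0.45637406,  0.24161942]), 'tool_rot': array([ 8.38634417e-01, -5.44694109e-01, -6.65797066e-04, -4.45168603e-04]), 'ft_force': array([-0.50480618, -0.5758925 , -0.23406766]), 'ft_torque': array([ 0.02348634, -0.02165252,  0.03806743]), 'grip_width': 0.08555558540245518}
```

```bash
sed -i "s/c=viewer.camera(n); return c/c=viewer.camera(n); c['rotation']=Rotation.from_quat(c['rotation']).as_matrix(); return c/; 1a from scipy.spatial.transform import Rotation" h.py
python3 - <<'E'
from h import *
for n in ['side','top','wrist']:
    c=pickle.load(open(n+'0.pkl','rb')); c['rotation']=Rotation.from_quat(c['rotation']).as_matrix(); pickle.dump(c,open(n+'0.pkl','wb'))
E
```

```text
(no output)
```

View pics/top0.png

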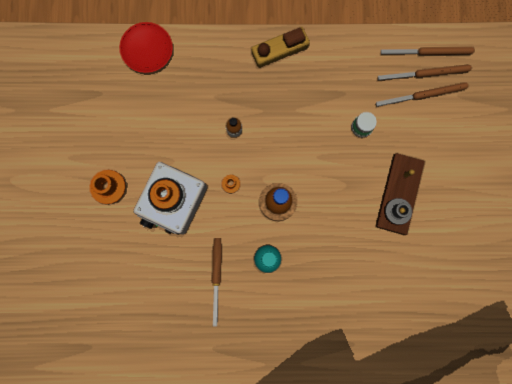

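View pics/side0.png

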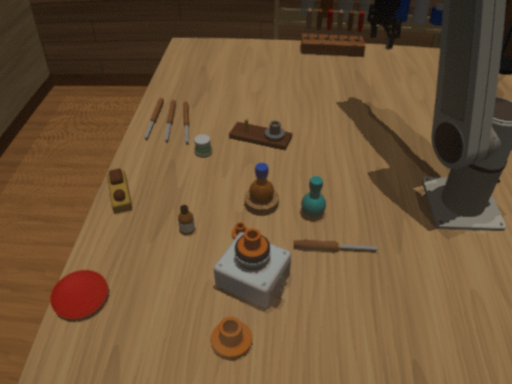

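View pics/wrist0.png

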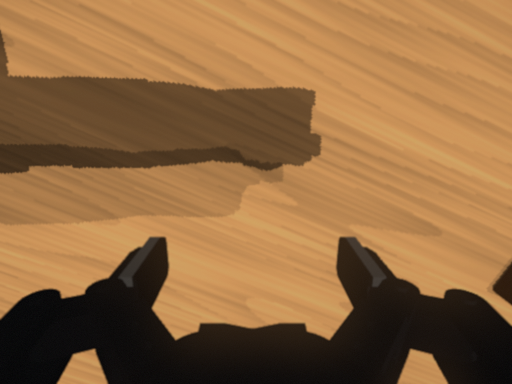

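Candidates in the top view:
- **Orange inserts:** a large one on the bench at (108,187), the one in the cradle at (165,194), and a small ring at (231,184). I choose the cradle one.
- **Flasks:** amber with a blue cap in the cork ring at (280,200), and a turquoise look-alike at (267,259). I choose the amber one.
- **Posts:** free brass at (411,172), and the one with the grey insert at (400,210). I choose the free one.

Next I'll measure them and check a close crop.

Run:
```python
from h import *
c=pickle.load(open('top0.pkl','rb')); s=pickle.load(open('side0.pkl','rb'))
P=cloud(c); Q=cloud(s)
def box(P,u0,u1,v0,v1,zl,zh,img,cond=None):
    A=P[v0:v1,u0:u1].reshape(-1,3); I=img[v0:v1,u0:u1].reshape(-1,3).astype(int)
    m=(A[:,2]>zl)&(A[:,2]<zh)
    if cond is not None: m&=cond(I)
    A=A[m]; 
    if len(A)==0: print('none');return
    print(len(A),'mean',A.mean(0).round(4),'min',A.min(0).round(4),'max',A.max(0).round(4),'mid',((A.min(0)+A.max(0))/2).round(4)); return A
for nm,(u0,u1,v0,v1,a,b) in dict(sleevetop=(140,195,170,215,.146,.165),flange=(140,195,170,215,.12,.13),cap=(255,300,175,220,.10,.16),cork=(255,300,175,225,.018,.03),post=(395,420,160,185,.03,.08),stand=(370,430,150,240,.012,.022),grey=(380,420,195,225,.055,.08),mixtop=(130,210,160,240,.07,.085)).items():
    print(nm); box(P,u0,u1,v0,v1,a,b,c['image'])
# refine posts/sides in side view
print('side'); 
for nm,(u0,u1,v0,v1,a,b) in dict(sleevetop=(230,275,220,270,.146,.165),cap=(250,275,160,180,.10,.16),post=(240,252,117,128,.025,.08),stand=(220,300,115,150,.012,.022)).items():
    print(nm); box(Q,u0,u1,v0,v1,a,b,s['image'])
a=cv2.resize(c['image'][150:250,120:220],None,fx=4,fy=4,interpolation=2);b=cv2.resize(c['image'][150:250,330:430],None,fx=4,fy=4,interpolation=2)
cv2.imwrite('pics/crop0.png',np.hstack([a,b])[:,:,::-1])
a=cv2.resize(s['image'][190:290,200:300],None,fx=4,fy=4,interpolation=2);b=cv2.resize(s['image'][100:200,215:315],None,fx=4,fy=4,interpolation=2)
cv2.imwrite('pics/crop1.png',np.hstack([a,b])[:,:,::-1])
```

```text
sleevetop
145 mean [0.5513 0.2781 0.1552] min [0.5348 0.2621 0.146 ] max [0.5682 0.2955 0.1594] mid [0.5515 0.2788 0.1527]
flange
502 mean [0.5501 0.277  0.124 ] min [0.5157 0.2434 0.12  ] max [0.5867 0.3132 0.1298] mid [0.5512 0.2783 0.1249]
cap
194 mean [0.5453 0.0326 0.1258] min [0.5299 0.0174 0.1   ] max [0.5613 0.0486 0.132 ] mid [0.5456 0.033  0.116 ]
cork
533 mean [0.5427 0.0338 0.024 ] min [ 0.5022 -0.0122  0.0186] max [0.5906 0.0754 0.0291] mid [0.5464 0.0316 0.0238]
post
42 mean [ 0.6082 -0.2715  0.0495] min [ 0.6033 -0.2784  0.0306] max [ 0.6144 -0.2675  0.0623] mid [ 0.6088 -0.2729  0.0465]
stand
1818 mean [ 0.5759 -0.2621  0.017 ] min [ 0.4686 -0.3232  0.0121] max [ 0.6635 -0.2016  0.022 ] mid [ 0.566  -0.2624  0.017 ]
grey
147 mean [ 0.521  -0.2475  0.0621] min [ 0.5049 -0.2657  0.055 ] max [ 0.5371 -0.2313  0.0679] mid [ 0.521  -0.2485  0.0615]
mixtop
2007 mean [0.5482 0.2741 0.0769] min [0.4713 0.2016 0.07  ] max [0.6316 0.3539 0.0839] mid [0.5514 0.2777 0.077 ]
side
sleevetop
181 mean [0.5512 0.2799 0.1537] min [0.5345 0.2617 0.1461] max [0.5686 0.2968 0.159 ] mid [0.5516 0.2793 0.1525]
cap
185 mean [0.5457 0.0375 0.12  ] min [0.5308 0.0167 0.1006] max [0.5607 0.0487 0.1308] mid [0.5458 0.0327 0.1157]
post
38 mean [ 0.6096 -0.2717  0.0468] min [ 0.6048 -0.2797  0.0265] max [ 0.6151 -0.2646  0.0621] mid [ 0.61   -0.2721  0.0443]
stand
698 mean [ 0.5706 -0.2545  0.0175] min [ 0.4687 -0.3228  0.012 ] max [ 0.6599 -0.2004  0.0219] mid [ 0.5643 -0.2616  0.017 ]
```

```bash
ls pics
```

```text
crop0.png
crop1.png
side0.png
top0.png
wrist0.png
```

View pics/crop0.png

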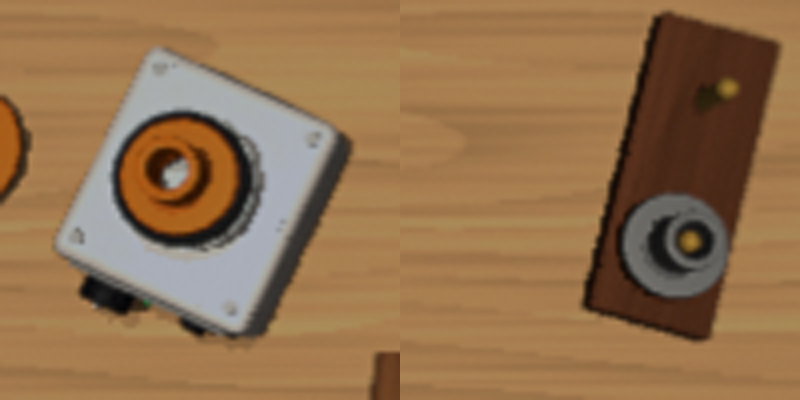

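View pics/crop1.png

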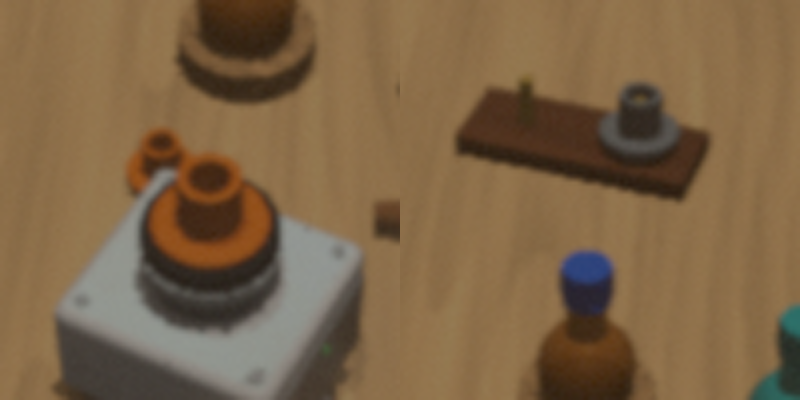

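The crops confirm the choices: the orange insert sits in the mixer's ring, and the brass post at the stand's +x end is free. The measured heights (0.157 sleeve top, 0.062 post, 0.130 cap top) agree with the given sizes. First I'll turn the tool to a yaw of about 60°, which suits all three sites.

Call:
send_rows([
  [[0, 0, 0, -8], [0, 0, 0, -8], [0, 0, 0, -8], [0, 0, 0, -8], [0, 0, 0, -8], [0, 0, 0, -8], [0, 0, 0, -8], [0, 0, 0, -8]],
], hand=-1)

```text
clock: 0.95
eef_pos: [0.2022, -0.4544, 0.2383]
tool_rot: [1.0, 0.005, -0.002, -0.004]
ft_force: [0.0, 0.2, -0.6]
grip_width: 0.0854
```

Call:
send_rows([
  [[0, 0, 0, -8], [0, 0, 0, -8], [0, 0, 0, -8], [0, 0, 0, -8], [0, 0, 0, -8], [0, 0, 0, -8], [0, 0, 0, -8], [0, 0, 0, -8]],
])

```text
clock: 1.75
eef_pos: [0.2013, -0.4523, 0.2351]
tool_rot: [0.832, 0.554, 0.001, -0.008]
ft_force: [-0.0, -0.4, 0.1]
grip_width: 0.0854
```

```bash
cat > go.py <<'E'
import sys; from h import *
o=bot.get_obs(); R=Rotation.from_quat(o['tool_rot']).as_matrix()
print('t',round(o['clock'],2),'pos',o['eef_pos'].round(4),'yaw',np.degrees(np.arctan2(R[1,0],R[0,0])).round(1),'z',R[:,2].round(3),'j',o['joint_pos'].round(2),'F',o['ft_force'].round(1),'w',round(o['grip_width'],4))
if len(sys.argv)>1:
    t=np.array([float(x) for x in sys.argv[1:4]]); d=R.T@(t-o['eef_pos']); print('tool delta',d.round(4),'/8',(d/8).round(4),'/16',(d/16).round(4))
E
python3 go.py .5513 .2785 .24
```

```text
t 1.75 pos [ 0.2013 -0.4523  0.2351] yaw 67.3 z [-0.007  0.015 -1.   ] j [-1.15  0.25 -0.01  1.34 -0.   -0.76] F [-0.  -0.4  0.1] w 0.0854
tool delta [0.8092 0.0414 0.0039] /8 [0.1012 0.0052 0.0005] /16 [0.0506 0.0026 0.0002]
```

Call:
send_rows([
  [[0.05, 0.002, -0.001, 0], [0.05, 0.002, -0.001, 0], [0.05, 0.002, -0.001, 0], [0.05, 0.002, -0.001, 0], [0.05, 0.002, -0.001, 0], [0.05, 0.002, -0.001, 0], [0.05, 0.002, -0.001, 0], [0.05, 0.002, -0.001, 0]],
])

```text
clock: 2.55
eef_pos: [0.3693, -0.0909, 0.2447]
tool_rot: [0.836, 0.549, 0.002, -0.009]
ft_force: [1.2, -0.6, -0.3]
grip_width: 0.085
```

```bash
python3 go.py .5513 .2785 .22
```

```text
t 2.55 pos [ 0.3693 -0.0909  0.2447] yaw 66.6 z [-0.007  0.017 -1.   ] j [-0.25  0.01 -0.26  1.32  0.01  0.16] F [ 1.2 -0.6 -0.3] w 0.085
tool delta [0.411  0.0209 0.0295] /8 [0.0514 0.0026 0.0037] /16 [0.0257 0.0013 0.0018]
```

Call:
send_rows([
  [[0.05, 0.002, 0.001, 0], [0.05, 0.002, 0.001, 0], [0.05, 0.002, 0.002, 0], [0.05, 0.002, 0.002, 0], [0.05, 0.002, 0.002, 0], [0.05, 0.002, 0.002, 0], [0.05, 0.002, 0.002, 0], [0.04, 0.002, 0.002, 0]],
])

```text
clock: 3.35
eef_pos: [0.535, 0.265, 0.2343]
tool_rot: [0.834, 0.551, 0.002, -0.008]
ft_force: [0.9, -0.6, -0.1]
grip_width: 0.0854
```

```bash
python3 go.py .5513 .2785 .20
```

```text
t 3.35 pos [0.535  0.265  0.2343] yaw 66.9 z [-0.006  0.014 -1.   ] j [0.45 0.44 0.27 1.4  0.02 0.86] F [ 0.9 -0.6 -0.1] w 0.0854
tool delta [0.0184 0.0101 0.0344] /8 [0.0023 0.0013 0.0043] /16 [0.0012 0.0006 0.0021]
```

Call:
send_rows([
  [[0.005, 0.003, 0.005, 0], [0.005, 0.003, 0.005, 0], [0.005, 0.002, 0.006, 0], [0.004, 0.002, 0.006, 0], [0, 0, 0.006, 0], [0, 0, 0.006, 0], [0, 0, 0.006, 0], [0, 0, 0, 0]],
])

```text
clock: 4.15
eef_pos: [0.5513, 0.2796, 0.1881]
tool_rot: [0.834, 0.551, -0.001, -0.008]
ft_force: [0.1, -0.6, 0.1]
grip_width: 0.0858
```

```bash
python3 go.py .5513 .2785 .14
python3 - <<'E'
from h import *
c=shot('wrist'); save(c,'w1.png')
E
```

```text
t 4.15 pos [0.5513 0.2796 0.1881] yaw 66.9 z [-0.011  0.012 -1.   ] j [0.46 0.51 0.25 1.32 0.02 0.87] F [ 0.1 -0.6  0.1] w 0.0858
tool delta [-0.0013  0.0012  0.0481] /8 [-0.0002  0.0001  0.006 ] /16 [-0.0001  0.0001  0.003 ]
```

View pics/w1.png

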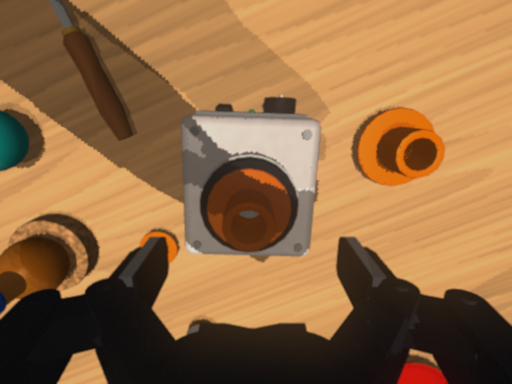

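The wrist view shows the orange insert in the ring at (248,215), centred between the jaws at columns 165 and 340. I'll descend and grip.

Call:
send_rows([
  [[0, 0, 0.007, 0], [0, 0, 0.007, 0], [0, 0, 0.007, 0], [0, 0, 0.007, 0], [0, 0, 0.007, 0], [0, 0, 0.005, 0], [0, 0, 0.003, 0], [0, 0, 0, 0]],
])

```text
clock: 5.0
eef_pos: [0.5509, 0.2802, 0.1423]
tool_rot: [0.834, 0.551, -0.001, -0.008]
ft_force: [-1.3, 0.4, -0.6]
grip_width: 0.0856
```

```bash
python3 go.py .5513 .2785 .14
```

```text
t 5.0 pos [0.5509 0.2802 0.1423] yaw 66.9 z [-0.01   0.012 -1.   ] j [0.46 0.53 0.17 1.22 0.02 0.87] F [-1.3  0.4 -0.6] w 0.0856
tool delta [-0.0015  0.001   0.0023] /8 [-0.0002  0.0001  0.0003] /16 [-0.0001  0.0001  0.0001]
```

Call:
send_rows([
  [[-0.001, 0.001, 0, 0], [0, 0, 0, 0], [0, 0, 0, 0], [0, 0, -0.0003, 0], [0, 0, -0.0003, 0], [0, 0, -0.0003, 0], [0, 0, -0.0003, 0], [0, 0, -0.0003, 0]],
], hand=1)

```text
clock: 5.8
eef_pos: [0.5522, 0.279, 0.1451]
tool_rot: [0.834, 0.551, 0.0, -0.008]
ft_force: [-0.0, -0.3, -0.9]
grip_width: 0.0322
```

```bash
python3 go.py .5513 .2785 .26
```

```text
t 5.8 pos [0.5522 0.279  0.1451] yaw 66.9 z [-0.008  0.013 -1.   ] j [0.46 0.53 0.18 1.22 0.02 0.86] F [-0.  -0.3 -0.9] w 0.0322
tool delta [ 0.0002 -0.002  -0.1149] /8 [ 0.     -0.0003 -0.0144] /16 [ 0.     -0.0001 -0.0072]
```

Call:
send_rows([
  [[0, 0, -0.006, 0], [0, 0, -0.01, 0], [0, 0, -0.015, 0], [0, 0, -0.015, 0], [0, 0, -0.015, 0], [0, 0, -0.01, 0], [0, 0, -0.002, 0], [0, 0, 0, 0]],
])

```text
clock: 6.6
eef_pos: [0.5532, 0.2782, 0.2251]
tool_rot: [0.834, 0.551, 0.002, -0.008]
ft_force: [-0.3, 0.8, -0.7]
grip_width: 0.0318
```

```bash
python3 go.py .6095 -.2725 .21
python3 - <<'E'
from h import *
c=shot('wrist'); save(c,'w2.png')
E
```

```text
t 6.6 pos [0.5532 0.2782 0.2251] yaw 66.9 z [-0.006  0.014 -1.   ] j [0.46 0.49 0.32 1.4  0.02 0.86] F [-0.3  0.8 -0.7] w 0.0318
tool delta [-0.4847  0.2679  0.0068] /8 [-0.0606  0.0335  0.0009] /16 [-0.0303  0.0167  0.0004]
```

View pics/w2.png

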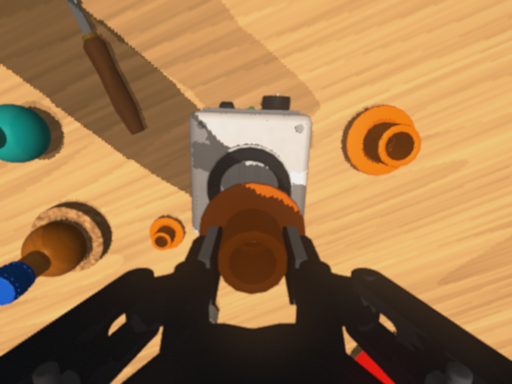

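The insert is in the jaws at (250,250) and clear of the empty ring at (250,180). I'll carry it to the post.

Call:
send_rows([
  [[-0.037, 0.02, 0, 0], [-0.037, 0.02, 0, 0], [-0.037, 0.02, 0, 0], [-0.037, 0.02, 0, 0], [-0.037, 0.02, 0, 0], [-0.037, 0.02, 0, 0], [-0.037, 0.02, 0, 0], [-0.037, 0.02, 0, 0]],
])

```text
clock: 7.45
eef_pos: [0.5828, -0.0615, 0.2115]
tool_rot: [0.83, 0.557, -0.003, -0.011]
ft_force: [1.8, 0.6, -0.1]
grip_width: 0.0321
```

```bash
python3 go.py .6095 -.2725 .17
```

```text
t 7.45 pos [ 0.5828 -0.0615  0.2115] yaw 67.7 z [-0.017  0.015 -1.   ] j [-0.11  0.44  0.21  1.36  0.01  0.28] F [ 1.8  0.6 -0.1] w 0.0321
tool delta [-0.1854  0.1056  0.0379] /8 [-0.0232  0.0132  0.0047] /16 [-0.0116  0.0066  0.0024]
```

Call:
send_rows([
  [[-0.03, 0.017, 0, 0], [-0.03, 0.017, 0.002, 0], [-0.03, 0.017, 0.002, 0], [-0.03, 0.017, 0.002, 0], [-0.03, 0.017, 0.003, 0], [-0.024, 0.013, 0.003, 0], [-0.012, 0.006, 0.003, 0], [0, 0, 0, 0]],
])

```text
clock: 8.25
eef_pos: [0.603, -0.2869, 0.1823]
tool_rot: [0.833, 0.553, -0.007, -0.016]
ft_force: [0.5, 1.6, -1.2]
grip_width: 0.0323
```

```bash
python3 go.py .6095 -.2725 .12;  python3 - <<'E'
from h import *
c=shot('wrist'); save(c,'w3.png')
E
```

```text
t 8.25 pos [ 0.603  -0.2869  0.1823] yaw 67.2 z [-0.03   0.019 -0.999] j [-0.45  0.64  0.47  1.43  0.   -0.05] F [ 0.5  1.6 -1.2] w 0.0323
tool delta [0.0154 0.0026 0.0623] /8 [0.0019 0.0003 0.0078] /16 [0.001  0.0002 0.0039]
```

View pics/w3.png

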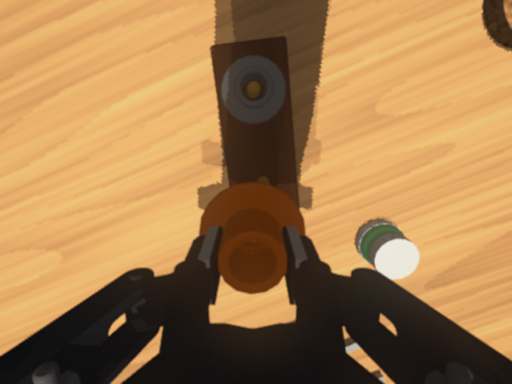

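Call:
send_rows([
  [[0.004, 0, 0.004, 0], [0.004, 0, 0.006, 0], [0.004, 0, 0.007, 0], [0.003, 0.001, 0.007, 0], [0, 0.001, 0.007, 0], [0, 0, 0.007, 0], [0, 0, 0.006, 0], [0, 0, 0, 0]],
])

```text
clock: 9.1
eef_pos: [0.6106, -0.2627, 0.1352]
tool_rot: [0.83, 0.557, -0.007, -0.018]
ft_force: [-0.8, 0.1, -1.6]
grip_width: 0.0323
```

```bash
python3 go.py .6095 -.2725 .12;  python3 - <<'E'
from h import *
for n in ['wrist','side']:
    c=shot(n); save(c,n+'4.png'); pickle.dump(c,open(n+'4.pkl','wb'))
i=cv2.resize(c['image'][80:180,200:320],None,fx=5,fy=5,interpolation=2); cv2.imwrite('pics/side4c.png',i[:,:,::-1])
E
```

```text
t 9.1 pos [ 0.6106 -0.2627  0.1352] yaw 67.8 z [-0.032  0.021 -0.999] j [-0.41  0.66  0.37  1.32  0.01 -0.02] F [-0.8  0.1 -1.6] w 0.0323
tool delta [-0.0096  0.0033  0.0151] /8 [-0.0012  0.0004  0.0019] /16 [-0.0006  0.0002  0.0009]
```

View pics/wrist4.png

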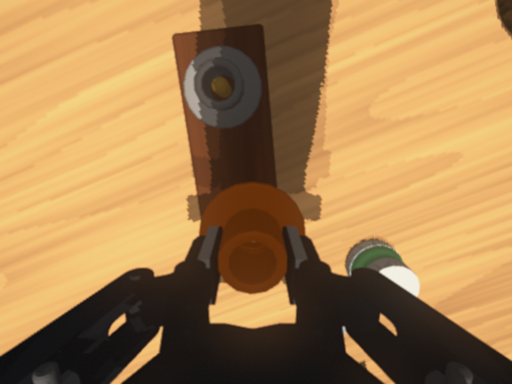

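View pics/side4c.png

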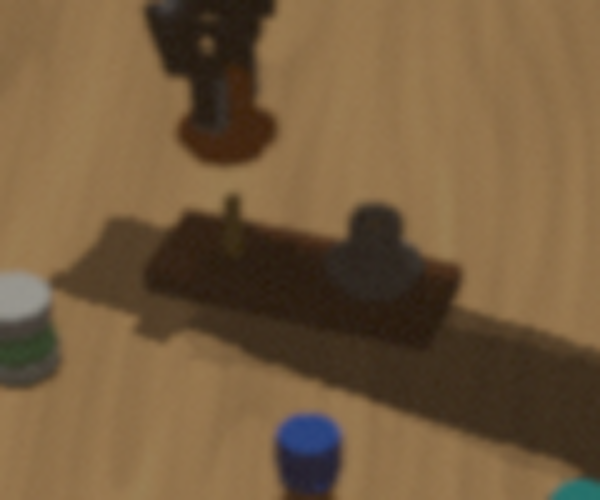

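Call:
send_rows([
  [[-0.003, 0.001, 0.002, 0], [-0.003, 0.001, 0.002, 0], [-0.002, 0.001, 0.002, 0], [0, 0, 0.002, 0], [0, 0, 0.002, 0], [0, 0, 0, 0], [0, 0, 0, 0], [0, 0, 0, 0]],
])

```text
clock: 10.0
eef_pos: [0.6109, -0.2738, 0.1267]
tool_rot: [0.831, 0.557, -0.006, -0.016]
ft_force: [0.7, 0.0, -0.7]
grip_width: 0.0321
```

```bash
python3 go.py .6095 -.2725 .12;  python3 - <<'E'
from h import *
for n in ['side','top']:
    c=shot(n); pickle.dump(c,open(n+'5.pkl','wb')); P=cloud(c); I=c['image'].astype(int)
    if n=='side': cv2.imwrite('pics/side5c.png',cv2.resize(c['image'][80:180,200:320],None,fx=5,fy=5,interpolation=2)[:,:,::-1])
    m=(np.abs(P[...,0]-.61)<.05)&(np.abs(P[...,1]+.27)<.05)&(P[...,2]>.07)&(I[...,0]>I[...,2]+25)
    A=P[m]; print(n,len(A)); 
    if len(A): print(A.min(0).round(4),A.max(0).round(4),((A.min(0)+A.max(0))/2).round(4))
    m=(np.abs(P[...,0]-.61)<.05)&(np.abs(P[...,1]+.27)<.05)&(P[...,2]>.035)&(P[...,2]<.066)
    A=P[m]; 
    if len(A): print('post',len(A),A.mean(0).round(4))
E
```

```text
t 10.0 pos [ 0.6109 -0.2738  0.1267] yaw 67.7 z [-0.027  0.02  -0.999] j [-0.42  0.67  0.37  1.31  0.01 -0.03] F [ 0.7  0.  -0.7] w 0.0321
tool delta [ 0.0006 -0.0016  0.0068] /8 [ 0.0001 -0.0002  0.0008] /16 [ 0.     -0.0001  0.0004]
side 373
[ 0.5766 -0.3187  0.093 ] [ 0.6523 -0.2204  0.3541] [ 0.6144 -0.2696  0.2235]
post 32 [ 0.6096 -0.2718  0.0494]
top 523
[ 0.581  -0.3199  0.0926] [ 0.6599 -0.2203  0.4147] [ 0.6205 -0.2701  0.2536]
post 2 [ 0.6068 -0.2691  0.0353]
```

View pics/side5c.png

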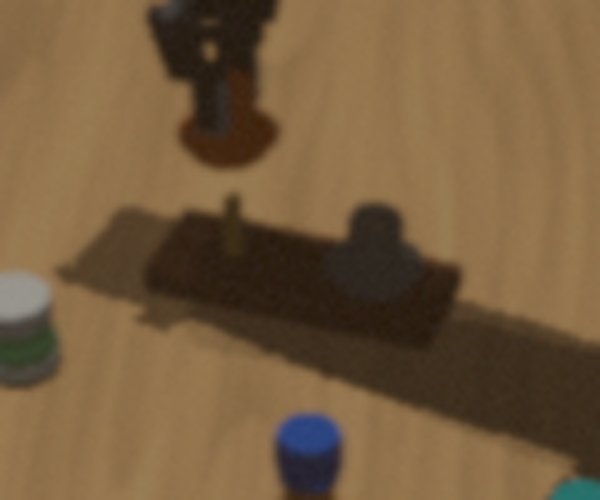

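The insert sits above the post at TCP (0.611,-0.274), and the post measures (0.6095,-0.272), so they match within the 5 mm clearance. I'll lower it.

```bash
python3 go.py .6105 -.273 .065
```

```text
t 10.1 pos [ 0.611  -0.2738  0.1268] yaw 67.7 z [-0.027  0.02  -0.999] j [-0.42  0.67  0.37  1.31  0.01 -0.03] F [ 0.5 -0.6 -0.7] w 0.032
tool delta [0.0001 0.0013 0.0618] /8 [0.     0.0002 0.0077] /16 [0.     0.0001 0.0039]
```

Call:
send_rows([
  [[0, 0, 0.005, 0], [0, 0, 0.007, 0], [0, 0.001, 0.007, 0], [0, 0, 0.007, 0], [0, 0, 0.007, 0], [0, 0, 0.007, 0], [0, 0, 0.004, 0], [0, 0, 0, 0]],
])

```text
clock: 10.9
eef_pos: [0.61, -0.2727, 0.0775]
tool_rot: [0.83, 0.557, -0.006, -0.017]
ft_force: [-0.5, 0.7, -0.4]
grip_width: 0.0321
```

```bash
python3 go.py .6105 -.273 .053
```

```text
t 10.9 pos [ 0.61   -0.2727  0.0775] yaw 67.7 z [-0.029  0.02  -0.999] j [-0.42  0.7   0.3   1.2   0.01 -0.03] F [-0.5  0.7 -0.4] w 0.0321
tool delta [-0.0003  0.0015  0.0245] /8 [-0.      0.0002  0.0031] /16 [-0.      0.0001  0.0015]
```

Call:
send_rows([
  [[0, 0, 0.003, 0], [0, 0, 0.004, 0], [0, 0, 0.004, 0], [0, 0, 0.004, 0], [0, 0, 0.004, 0], [0, 0, 0.002, 0], [0, 0, 0.001, 0], [0, 0, 0, 0]],
])

```text
clock: 11.7
eef_pos: [0.6098, -0.2725, 0.0544]
tool_rot: [0.83, 0.557, -0.006, -0.016]
ft_force: [0.0, -0.2, -0.4]
grip_width: 0.0323
```

```bash
python3 go.py .6105 -.273 .053
```

```text
t 11.7 pos [ 0.6098 -0.2725  0.0544] yaw 67.7 z [-0.028  0.02  -0.999] j [-0.42  0.72  0.27  1.15  0.01 -0.03] F [ 0.  -0.2 -0.4] w 0.0323
tool delta [-0.0002  0.0008  0.0013] /8 [-0.      0.0001  0.0002] /16 [-0.      0.0001  0.0001]
```

Call:
send_rows([
  [[0, 0, 0, 0], [0, 0, 0, 0], [0, 0, 0, 0], [0, 0, 0, 0], [0, 0, -0.004, 0], [0, 0, -0.008, 0], [0, 0, -0.01, 0], [0, 0, -0.01, 0]],
], hand=-0.4)

```text
clock: 12.5
eef_pos: [0.6107, -0.273, 0.0887]
tool_rot: [0.83, 0.557, -0.006, -0.016]
ft_force: [0.7, 0.3, -0.1]
grip_width: 0.0599
```

Call:
send_rows([
  [[0, 0, -0.01, 0], [0, 0, -0.015, 0], [0, 0, -0.02, 0], [0, 0, -0.02, 0], [0, 0, -0.02, 0], [0, 0, -0.02, 0], [0, 0, -0.01, 0], [0, 0, 0, 0]],
])

```text
clock: 13.3
eef_pos: [0.6155, -0.2762, 0.2181]
tool_rot: [0.831, 0.557, -0.003, -0.012]
ft_force: [0.5, 0.9, -0.5]
grip_width: 0.0599
```

```bash
python3 go.py .5457 .033 .24;  python3 - <<'E'
from h import *
for n in ['wrist','side']:
    c=shot(n); save(c,n+'6.png'); pickle.dump(c,open(n+'6.pkl','wb'))
P=cloud(c); I=c['image'].astype(int)
m=(np.abs(P[...,0]-.61)<.045)&(np.abs(P[...,1]+.27)<.045)&(P[...,2]>.022)&(P[...,2]<.09)
A=P[m]; print(A.min(0).round(4),A.max(0).round(4))
i=cv2.resize(c['image'][80:180,200:320],None,fx=5,fy=5,interpolation=2); cv2.imwrite('pics/side6c.png',i[:,:,::-1])
E
```

```text
t 13.3 pos [ 0.6155 -0.2762  0.2181] yaw 67.7 z [-0.019  0.016 -1.   ] j [-0.42  0.64  0.55  1.51  0.01 -0.04] F [ 0.5  0.9 -0.5] w 0.0599
tool delta [ 0.2596 -0.1825 -0.0158] /8 [ 0.0325 -0.0228 -0.002 ] /16 [ 0.0162 -0.0114 -0.001 ]
[ 0.5803 -0.295   0.0222] [ 0.6528 -0.24    0.068 ]
```

View pics/side6c.png

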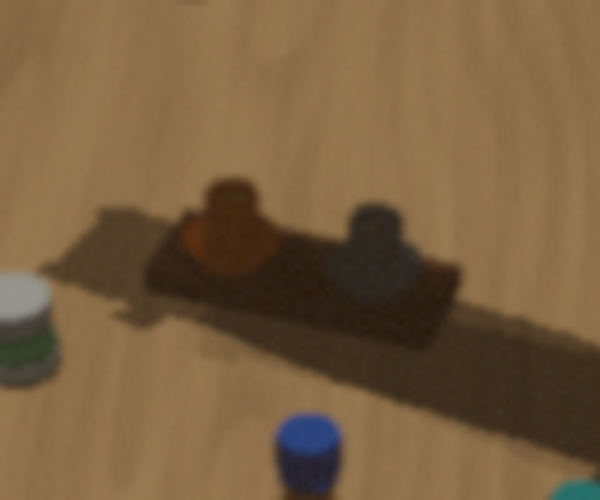

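View pics/wrist6.png

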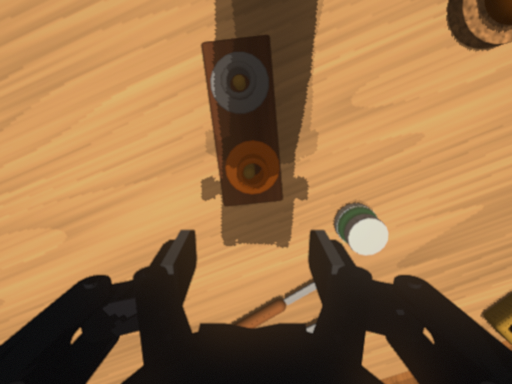

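The orange insert hangs upright at crop position (232,225), with its top at about 0.066 m (0.065 expected), and the grey one is untouched. Next is the flask.

Call:
send_rows([
  [[0.02, -0.014, 0, 0], [0.03, -0.022, 0, 0], [0.03, -0.022, 0, 0], [0.03, -0.022, 0, 0], [0.03, -0.022, 0, 0], [0.03, -0.022, 0, 0], [0.03, -0.02, 0, 0], [0.02, -0.014, 0, 0]],
], hand=-1)

```text
clock: 14.2
eef_pos: [0.5438, -0.0063, 0.2079]
tool_rot: [0.833, 0.553, -0.012, -0.021]
ft_force: [0.4, 0.4, -0.1]
grip_width: 0.0856
```

```bash
python3 go.py .5457 .033 .19
```

```text
t 14.2 pos [ 0.5438 -0.0063  0.2079] yaw 67.2 z [-0.044  0.021 -0.999] j [-0.02  0.38  0.11  1.34  0.02  0.38] F [ 0.4  0.4 -0.1] w 0.0856
tool delta [ 0.0369 -0.0126  0.0187] /8 [ 0.0046 -0.0016  0.0023] /16 [ 0.0023 -0.0008  0.0012]
```

Call:
send_rows([
  [[0.006, -0.002, 0.001, 0], [0.007, -0.003, 0.001, 0], [0.007, -0.003, 0.001, 0], [0.007, -0.002, 0.001, 0], [0.006, -0.002, 0.001, 0], [0.002, 0, 0.001, 0], [0, 0, 0, 0], [0, 0, 0, 0]],
])

```text
clock: 15.0
eef_pos: [0.5444, 0.033, 0.1978]
tool_rot: [0.833, 0.553, -0.016, -0.023]
ft_force: [0.8, 0.1, 0.5]
grip_width: 0.0853
```

```bash
python3 go.py .5457 .033 .111;  python3 - <<'E'
from h import *
for n in ['wrist','top','side']:
    c=shot(n); save(c,n+'7.png'); pickle.dump(c,open(n+'7.pkl','wb'))
    P=cloud(c); I=c['image'].astype(int)
    m=(np.abs(P[...,0]-.546)<.05)&(np.abs(P[...,1]-.033)<.05)&(P[...,2]>.10)&(P[...,2]<.14)&(I[...,2]>I[...,0]+30)
    A=P[m]; print(n,len(A)); 
    if len(A): print(A.min(0).round(4),A.max(0).round(4),((A.min(0)+A.max(0))/2).round(4))
E
```

```text
t 15.0 pos [0.5444 0.033  0.1978] yaw 67.2 z [-0.051  0.02  -0.998] j [0.05 0.39 0.1  1.33 0.02 0.45] F [0.8 0.1 0.5] w 0.0853
tool delta [0.0006 0.006  0.0866] /8 [0.0001 0.0008 0.0108] /16 [0.     0.0004 0.0054]
wrist 65
[0.5315 0.0296 0.1255] [0.5394 0.0422 0.1286] [0.5354 0.0359 0.127 ]
top 5
[0.5374 0.0432 0.126 ] [0.5458 0.0456 0.132 ] [0.5416 0.0444 0.129 ]
side 0
```

View pics/wrist7.png

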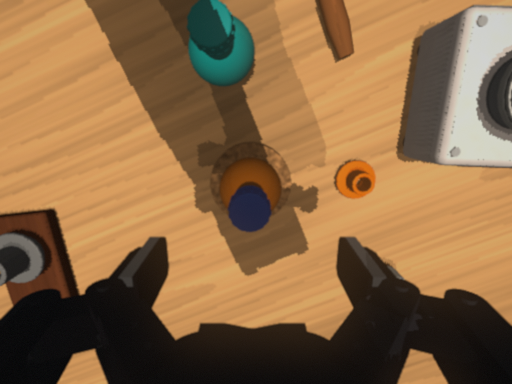

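The flask's cap is at (250,207), centred between the jaws at columns 165 and 340. I'll descend.

Call:
send_rows([
  [[0, 0, 0.006, 0], [0, 0.001, 0.008, 0], [0, 0.001, 0.008, 0], [0, 0.001, 0.008, 0], [0, 0.001, 0.008, 0], [0, 0, 0.008, 0], [0, 0, 0.003, 0], [0, 0, 0, 0]],
])

```text
clock: 15.95
eef_pos: [0.5446, 0.0318, 0.1432]
tool_rot: [0.833, 0.553, -0.017, -0.023]
ft_force: [-0.1, -0.8, -0.1]
grip_width: 0.0854
```

```bash
python3 go.py .5455 .033 .111
```

```text
t 15.95 pos [0.5446 0.0318 0.1432] yaw 67.1 z [-0.054  0.02  -0.998] j [0.05 0.43 0.01 1.2  0.02 0.44] F [-0.1 -0.8 -0.1] w 0.0854
tool delta [0.0015 0.0022 0.0321] /8 [0.0002 0.0003 0.004 ] /16 [0.0001 0.0001 0.002 ]
```

Call:
send_rows([
  [[0, 0, 0.005, 0], [0.001, 0.001, 0.006, 0], [0, 0.001, 0.006, 0], [0, 0, 0.006, 0], [0, 0, 0.004, 0], [0, 0, 0.002, 0], [0, 0, 0, 0], [0, 0, 0, 0]],
])

```text
clock: 16.75
eef_pos: [0.5459, 0.0327, 0.1121]
tool_rot: [0.833, 0.553, -0.016, -0.023]
ft_force: [0.6, -0.5, 0.1]
grip_width: 0.0851
```

```bash
python3 go.py .5455 .033 .111
```

```text
t 16.75 pos [0.5459 0.0327 0.1121] yaw 67.2 z [-0.052  0.02  -0.998] j [ 0.05  0.46 -0.03  1.13  0.02  0.45] F [ 0.6 -0.5  0.1] w 0.0851
tool delta [ 0.0001 -0.0004  0.0011] /8 [ 0.     -0.0001  0.0001] /16 [ 0.     -0.      0.0001]
```

Call:
send_rows([
  [[0, 0, 0, 0], [0, 0, 0, 0], [0, 0, 0, 0], [0, 0, 0, 0], [0, 0, 0, 0], [0, 0, 0, 0], [0, 0, 0, 0], [0, 0, 0, 0]],
], hand=1)

```text
clock: 17.55
eef_pos: [0.5463, 0.0323, 0.1132]
tool_rot: [0.833, 0.553, -0.016, -0.022]
ft_force: [-0.5, -0.5, 0.7]
grip_width: 0.0302
```

```bash
python3 go.py .5455 .033 .25
python3 - <<'E'
from h import *
c=shot('side'); save(c,'side8.png'); cv2.imwrite('pics/side8c.png',cv2.resize(c['image'][130:230,200:320],None,fx=5,fy=5,interpolation=2)[:,:,::-1])
E
```

```text
t 17.55 pos [0.5463 0.0323 0.1132] yaw 67.1 z [-0.051  0.02  -0.999] j [ 0.05  0.46 -0.03  1.13  0.02  0.45] F [-0.5 -0.5  0.7] w 0.0302
tool delta [ 1.000e-04 -8.500e-03 -1.366e-01] /8 [ 0.     -0.0011 -0.0171] /16 [ 0.     -0.0005 -0.0085]
```

View pics/side8c.png

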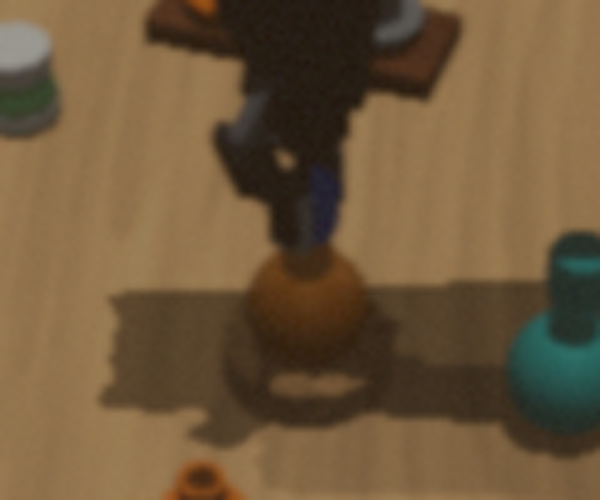

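The cap is gripped (reading 30.2 mm; it also read about 2 mm low on the 34 mm sleeve). I'll lift.

Call:
send_rows([
  [[0, 0, -0.006, 0], [0, -0.001, -0.01, 0], [0, -0.001, -0.015, 0], [0, -0.001, -0.015, 0], [0, -0.001, -0.015, 0], [0, -0.001, -0.015, 0], [0, -0.001, -0.015, 0], [0, -0.001, -0.015, 0]],
])

```text
clock: 18.4
eef_pos: [0.5433, 0.0335, 0.2244]
tool_rot: [0.833, 0.553, -0.018, -0.024]
ft_force: [0.2, 0.9, -1.9]
grip_width: 0.0303
```

```bash
python3 go.py .5512 .2785 .25
```

```text
t 18.4 pos [0.5433 0.0335 0.2244] yaw 67.2 z [-0.056  0.02  -0.998] j [0.05 0.38 0.15 1.4  0.02 0.45] F [ 0.2  0.9 -1.9] w 0.0303
tool delta [ 0.2288 -0.0892 -0.021 ] /8 [ 0.0286 -0.0111 -0.0026] /16 [ 0.0143 -0.0056 -0.0013]
```

Call:
send_rows([
  [[0.006, -0.002, -0.006, 0], [0.012, -0.005, -0.006, 0], [0.015, -0.006, -0.004, 0], [0.015, -0.006, -0.003, 0], [0.015, -0.006, -0.002, 0], [0.015, -0.006, -0.002, 0], [0.015, -0.006, -0.002, 0], [0.015, -0.006, -0.002, 0]],
])

```text
clock: 19.2
eef_pos: [0.5462, 0.1603, 0.2563]
tool_rot: [0.832, 0.553, -0.017, -0.025]
ft_force: [0.8, -0.1, -2.2]
grip_width: 0.0304
```

```bash
python3 go.py .5512 .2785 .25
```

```text
t 19.2 pos [0.5462 0.1603 0.2563] yaw 67.2 z [-0.057  0.022 -0.998] j [0.27 0.42 0.29 1.49 0.04 0.66] F [ 0.8 -0.1 -2.2] w 0.0304
tool delta [ 0.111  -0.0407  0.0086] /8 [ 0.0139 -0.0051  0.0011] /16 [ 0.0069 -0.0025  0.0005]
```

Call:
send_rows([
  [[0.016, -0.006, 0, 0], [0.016, -0.006, 0, 0], [0.016, -0.006, 0, 0], [0.016, -0.006, 0, 0], [0.014, -0.005, 0, 0], [0.01, -0.004, 0, 0], [0.004, -0.002, 0, 0], [0, 0, 0, 0]],
])

```text
clock: 20.0
eef_pos: [0.5449, 0.2744, 0.2545]
tool_rot: [0.829, 0.558, -0.021, -0.027]
ft_force: [0.4, -0.7, -2.6]
grip_width: 0.0303
```

```bash
python3 go.py .5512 .2785 .245
python3 - <<'E'
from h import *
for n in ['top','side']:
    c=shot(n); save(c,n+'9.png'); pickle.dump(c,open(n+'9.pkl','wb'))
cv2.imwrite('pics/side9c.png',cv2.resize(c['image'][170:310,190:330],None,fx=4,fy=4,interpolation=2)[:,:,::-1])
P=cloud(c);I=c['image'].astype(int)
# amber ball points: sphere fit
m=(np.abs(P[...,0]-.551)<.06)&(np.abs(P[...,1]-.279)<.06)&(P[...,2]>.14)&(P[...,2]<.205)&(I[...,0]>I[...,2]*1.5)
A=P[m]; print(len(A),A.min(0).round(3),A.max(0).round(3))
from scipy.optimize import least_squares
r=least_squares(lambda x:np.linalg.norm(A-x,axis=1)-.032,[.55,.28,.17],loss='soft_l1',f_scale=.002); print('ball',r.x.round(4),np.abs(r.fun).mean())
E
```

```text
t 20.0 pos [0.5449 0.2744 0.2545] yaw 67.9 z [-0.065  0.02  -0.998] j [0.44 0.51 0.42 1.54 0.05 0.83] F [ 0.4 -0.7 -2.6] w 0.0303
tool delta [0.0063 0.0049 0.0092] /8 [0.0008 0.0006 0.0011] /16 [0.0004 0.0003 0.0006]
400 [0.513 0.262 0.166] [0.574 0.305 0.205]
ball [0.5439 0.2723 0.187 ] 0.0006852868068153708
```

View pics/side9c.png

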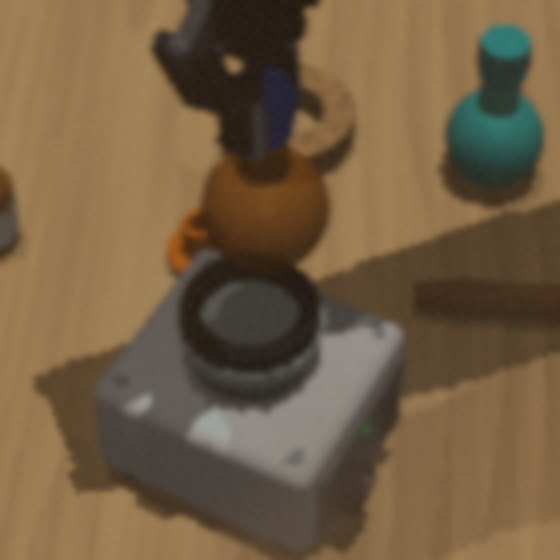

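The sphere fit puts the ball centre at (0.544,0.272,0.187), under the TCP to within about 2 mm, so the flask hangs upright. The underside-to-TCP offset is 99.5 mm, so I expect seating at TCP z of about 0.206 and full press at about 0.196. I'll centre over the ring and lower.

```bash
python3 go.py .552 .28 .22
```

```text
t 20.1 pos [0.545  0.2734 0.2546] yaw 67.8 z [-0.065  0.02  -0.998] j [0.44 0.5  0.42 1.54 0.05 0.83] F [ 0.3  0.9 -1.3] w 0.0305
tool delta [0.0089 0.0063 0.0342] /8 [0.0011 0.0008 0.0043] /16 [0.0006 0.0004 0.0021]
```

Call:
send_rows([
  [[0.002, 0.002, 0.002, 0], [0.002, 0.002, 0.003, 0], [0.002, 0.001, 0.004, 0], [0.001, 0.001, 0.005, 0], [0, 0, 0.006, 0], [0, 0, 0.005, 0], [0, 0, 0.002, 0], [0, 0, 0, 0]],
])

```text
clock: 20.9
eef_pos: [0.5525, 0.2752, 0.2244]
tool_rot: [0.831, 0.555, -0.022, -0.026]
ft_force: [-1.0, 0.4, -1.4]
grip_width: 0.0302
```

```bash
python3 go.py .552 .28 .206
cat > ball.py <<'E'
from h import *; from scipy.optimize import least_squares
c=shot('side'); save(c,'s_%d.png'%int(bot.get_obs()['clock']*100))
P=cloud(c);I=c['image'].astype(int)
lo=.125
m=(np.abs(P[...,0]-.551)<.05)&(np.abs(P[...,1]-.279)<.05)&(P[...,2]>lo)&(P[...,2]<.205)&(I[...,0]>I[...,2]*1.5)
A=P[m]
r=least_squares(lambda x:np.linalg.norm(A-x,axis=1)-.032,[.55,.28,.16],loss='soft_l1',f_scale=.002); print('ball',len(A),r.x.round(4),'underside',(r.x[2]-.032).round(4))
# rim: dark points
d=(np.abs(P[...,0]-.551)<.05)&(np.abs(P[...,1]-.279)<.05)&(P[...,2]>.098)&(P[...,2]<.128)&(I.max(-1)<75)
B=P[d]; print('rim',len(B),np.percentile(B[:,2],[50,80,90,97]).round(4),B.min(0).round(4),B.max(0).round(4))
cv2.imwrite('pics/ball_%d.png'%int(bot.get_obs()['clock']*100),cv2.resize(c['image'][170:310,190:330],None,fx=4,fy=4,interpolation=2)[:,:,::-1])
E
python3 ball.py; ls -t pics|head -1
```

```text
t 20.9 pos [0.5525 0.2752 0.2244] yaw 67.5 z [-0.066  0.019 -0.998] j [0.44 0.53 0.38 1.48 0.05 0.83] F [-1.   0.4 -1.4] w 0.0302
tool delta [ 0.0044 -0.0011  0.0185] /8 [ 0.0005 -0.0001  0.0023] /16 [ 0.0003 -0.0001  0.0012]
ball 741 [0.5516 0.2732 0.1579] underside 0.1259
rim 615 [0.1136 0.1195 0.1203 0.1212] [0.5155 0.2593 0.0984] [0.5873 0.317  0.1226]
ball_2095.png
```

Call:
send_rows([
  [[0.002, -0.001, 0.001, 0], [0.002, 0, 0.001, 0], [0.002, 0, 0.001, 0], [0.001, 0, 0.002, 0], [0, 0, 0.002, 0], [0, 0, 0.002, 0], [0, 0, 0, 0], [0, 0, 0, 0]],
])

```text
clock: 21.75
eef_pos: [0.5541, 0.2834, 0.2157]
tool_rot: [0.831, 0.556, -0.021, -0.026]
ft_force: [0.5, 0.1, -1.7]
grip_width: 0.0304
```

```bash
python3 go.py .552 .281 .206; python3 ball.py
```

```text
t 21.75 pos [0.5541 0.2834 0.2157] yaw 67.5 z [-0.064  0.02  -0.998] j [0.45 0.54 0.38 1.46 0.05 0.84] F [ 0.5  0.1 -1.7] w 0.0304
tool delta [-0.003  -0.0004  0.0098] /8 [-0.0004 -0.      0.0012] /16 [-0.0002 -0.      0.0006]
ball 745 [0.5534 0.2816 0.1494] underside 0.1174
rim 433 [0.1173 0.1196 0.1204 0.1213] [0.5155 0.263  0.098 ] [0.5863 0.317  0.1232]
```

Call:
send_rows([
  [[-0.001, 0, 0.001, 0], [-0.001, 0, 0.001, 0], [-0.001, 0, 0.001, 0], [0, 0, 0.002, 0], [0, 0, 0.002, 0], [0, 0, 0.002, 0], [0, 0, 0.001, 0], [0, 0, 0, 0]],
])

```text
clock: 22.6
eef_pos: [0.5526, 0.2801, 0.2062]
tool_rot: [0.831, 0.555, -0.02, -0.026]
ft_force: [-0.2, 0.0, 0.3]
grip_width: 0.0305
```

```bash
python3 go.py .552 .281 .206; python3 ball.py
```

```text
t 22.6 pos [0.5526 0.2801 0.2062] yaw 67.5 z [-0.062  0.02  -0.998] j [0.45 0.54 0.35 1.43 0.05 0.84] F [-0.2  0.   0.3] w 0.0305
tool delta [ 0.0006 -0.0009  0.0003] /8 [ 0.0001 -0.0001  0.    ] /16 [ 0.     -0.0001  0.    ]
ball 737 [0.5517 0.2782 0.1398] underside 0.1078
rim 405 [0.1178 0.1198 0.1208 0.1229] [0.5154 0.2644 0.0982] [0.5874 0.3179 0.1279]
```

The ball is seated: its underside is at 0.1078 m (0.107 expected), and the weight has come off the wrist. Now I'll press.

Call:
send_rows([
  [[0, 0, 0.001, 0], [0, 0, 0.0015, 0], [0, 0, 0.002, 0], [0, 0, 0.002, 0], [0, 0, 0.002, 0], [0, 0, 0.002, 0], [0, 0, 0.002, 0], [0, 0, 0.002, 0]],
])

```text
clock: 23.45
eef_pos: [0.5527, 0.2798, 0.196]
tool_rot: [0.831, 0.555, -0.017, -0.024]
ft_force: [-1.2, -3.2, 7.1]
grip_width: 0.0301
```

```bash
python3 go.py .552 .281 .196
```

```text
t 23.45 pos [0.5527 0.2798 0.196 ] yaw 67.5 z [-0.056  0.022 -0.998] j [0.45 0.53 0.32 1.4  0.04 0.84] F [-1.2 -3.2  7.1] w 0.0301
tool delta [ 0.0008 -0.0011  0.0001] /8 [ 0.0001 -0.0001  0.    ] /16 [ 0.0001 -0.0001  0.    ]
```

Call:
send_rows([
  [[0, 0, 0.002, 0], [0, 0, 0.002, 0], [0, 0, 0.002, 0], [0, 0, 0.002, 0], [0, 0, 0.002, 0], [0, 0, 0.002, 0], [0, 0, 0.002, 0], [0, 0, 0.002, 0]],
])

```text
clock: 24.25
eef_pos: [0.5524, 0.279, 0.1953]
tool_rot: [0.831, 0.555, -0.01, -0.023]
ft_force: [-2.8, -3.0, 11.8]
grip_width: 0.0302
```

```bash
python3 go.py .552 .281 .196; python3 ball.py;ls -t pics|head -1; python3 go.py
```

```text
t 24.25 pos [0.5524 0.279  0.1953] yaw 67.4 z [-0.042  0.027 -0.999] j [0.45 0.52 0.3  1.37 0.04 0.84] F [-2.8 -3.  11.8] w 0.0302
tool delta [ 0.0017 -0.0012 -0.0006] /8 [ 0.0002 -0.0001 -0.0001] /16 [ 0.0001 -0.0001 -0.    ]
ball 702 [0.5519 0.2777 0.1297] underside 0.0977
rim 388 [0.109  0.1139 0.1237 0.1267] [0.5153 0.2667 0.0983] [0.5863 0.317  0.128 ]
ball_2430.png
t 24.3 pos [0.5524 0.279  0.1953] yaw 67.4 z [-0.042  0.027 -0.999] j [0.45 0.52 0.3  1.37 0.04 0.84] F [-2.7 -3.1 10.5] w 0.0302
```

```bash
for i in 1 2 3 4; do python3 ball.py; done; python3 go.py; ls -t pics|head -1
```

```text
ball 706 [0.552  0.2774 0.1301] underside 0.0981
rim 395 [0.1093 0.1163 0.123  0.1267] [0.5153 0.2637 0.098 ] [0.5865 0.316  0.128 ]
ball 708 [0.5519 0.2776 0.1298] underside 0.0978
rim 392 [0.1092 0.1161 0.1238 0.1268] [0.5153 0.2643 0.0981] [0.5869 0.3168 0.1279]
ball 702 [0.5518 0.2776 0.13  ] underside 0.098
rim 388 [0.1091 0.1159 0.1235 0.1264] [0.5153 0.2633 0.0981] [0.5868 0.3165 0.1278]
ball 712 [0.5518 0.2776 0.13  ] underside 0.098
rim 391 [0.1092 0.1164 0.1237 0.1271] [0.5153 0.2639 0.098 ] [0.5866 0.316  0.1279]
t 24.5 pos [0.5524 0.279  0.1953] yaw 67.4 z [-0.042  0.027 -0.999] j [0.45 0.52 0.3  1.37 0.04 0.84] F [-3.1 -3.3 11.6] w 0.0299
ball_2450.png
```

View pics/ball_2430.png

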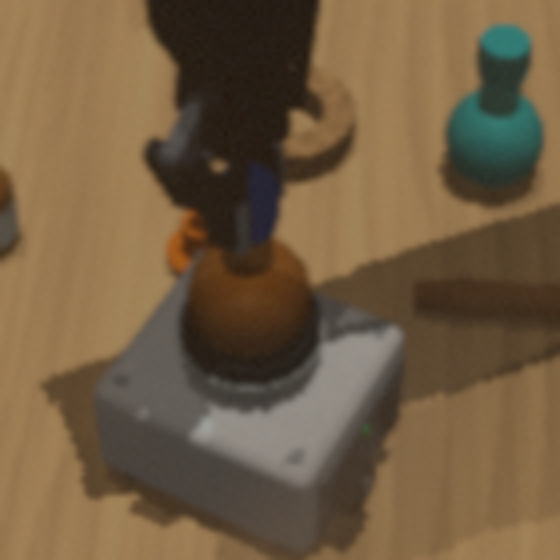

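The picture shows the flask seated upright in the ring at (250,310), with the cap still in the jaws at (262,200). The ball has gone down 10 mm from seating and holds steady. The downward push is about 13 N including the flask's weight, above the 9.3 N full-down spring force. I'm handing it in.

```bash
python3 -c "
from h import *
order.job_done()"; python3 go.py
```

```text
the job is handed in; nothing more can be done
the job is handed in; nothing more can be done
```

The job is handed in at about 24.5 s of the 54 s allowed; no verdict was reported.

- **Insert:** the orange insert from the cradle now hangs on the stand's free post. It stood upright, with its top at about 66 mm against 65 mm expected. I only checked this just after releasing it.
- **Flask:** I lifted the amber flask by its cap and seated it in the cradle, where its underside measured 107.8 mm against 107 mm expected. I then pressed it down and am still gripping the cap.
- **Cradle pressed down:** the ball went down about 10 mm to an underside of 97.8–98.1 mm, steady over repeated pictures. The wrist read 11.6 N, or about 13 N with the flask's weight, above the 9.3 N full-down spring force.
- **Disagreements:** the tool had drifted 2–4° off vertical from tracking errors. Its tilt changed by less than about 1° between gripping the flask and the end, so the flask should be upright to about a degree. Sideways forces of about 3 N remained. The gripper opening read about 2 mm below the true cap and sleeve diameters. My direct reading of the rim height was blurred by the flask and gripper, so "fully down" rests on the ball height and the force.
- **Left alone:** I sent no moves at the bottle, jar, chisel, grey insert or turquoise flask, and none looked disturbed in the views I took.

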